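Find the high spot of a bent cup-turner spindle

ROBOT

A 7-joint arm with a two-finger parallel gripper is mounted at the origin on the work surface. World frame = base frame: x ahead of the robot, y to its left, z up, the work surface at z = 0. Lengths are in m, angles in rad, forces in N, time in s.
With the tool pointing down it reaches from about 0.4 to 0.875 m from the base axis. Payload 19.3 kg.
Tool frame: the origin (TCP) lies at the very end of the fingers, on their centre line; the grasp point (between the pads) lies 19 mm behind it; z points along the fingers, y is the line along which they close (so a half turn about z gives the same grasp; the last joint's range is limited). The gripper opens to 85 mm and grips with 20 to 120 N. Pads are 22 mm wide; open, the fingers measure 114 mm over their backs; the gripper's body (76 mm by 85 mm) begins 54 mm behind the grasp point. The pads swing forward as they close: fully open they stand 13 mm farther back than shut.
Start: joints at [-0.07, 0.521, -0.036, 1.599, 0.021, 1.021, -0.113], TCP at [0.625, -0, 0.231] pointing down, gripper open.
Joint ranges: [-2.91, 2.91], [-0.3, 2.13], [-1.5, 1.42], [0.17, 2.43], [-1.26, 4.41], [0.16, 1.93], [-2.52, 2.52]. Speed limits (rad/s): [1.89, 1.89, 2.39, 2.39, 3.01, 3.01, 3.01].

INTERFACE

Orientations are given as [roll, pitch, yaw] about the fixed x, y, z axes, in that order (R = Rz(yaw) Ry(pitch) Rx(roll)).
In Python, from workcell import bot gives the robot as it stands.
- The arm moves only by the tool jog_arm, never from a script. Its argument "motion" is a list of rows, each a list of 5 numbers: the shift along the tool's x, y, z scaled (see below), then the turn about the tool's z scaled (see below), then the opening, from 0 (shut) to 1 (fully open). A call has 1 to 12 rows; each row shifts and turns the commanded pose from where the row before left it, along the tool's axes as they then stand; what a row does not reach is not made up. The controller multiplies each number of a shift by 30 mm and each number of a turn by 0.08 rad. A row lasts 1/10 s, in which the tool goes at most 50 mm and 8.59 degrees, less where a joint would pass 70% of its speed; a pose out of reach is approached as far as the arm can. A call with a number of a shift or a turn outside -1 to 1 is refused whole. A call with a gripper value outside its range is refused whole. The fingers move at their own pace and stop on an object; "newtons" is the grip in N (left out, the last holds). Time passes only in rows, so rows that do not move let the fingers close. It gives the time, the measured TCP pose, the force, the opening and the grip force at its end, in the units of the state.
- bot.observe(): the state, without advancing time (a new reading comes with each control period).
- bot.grab_frame(name): name is "scene" or "side" or "wrist"; returns a dict with "pixels" (420x560x3 uint8, red, green, blue), "fovy" (degrees; the focal length in pixels is half the picture's height over the tangent of half this angle, whatever the lens; pixels are square), "cx", "cy" (the principal point, pixels), "k1" (the pictures are not rectified: a ray, as slopes to the right and down, at radius r is drawn at 1 + k1 r^2 times it, then the intrinsics apply), "rvec" (rotation vector, rad) and "tvec" (3), from world to camera coordinates, as OpenCV has them; the wrist camera has in their place "mount" (4x4, takes a point from camera to tool coordinates, whose origin is the TCP and whose axes are the flange's). Camera axes: x right, y down, z forward; pixel columns grow to the right and rows downward; lengths in m; the calibration is good to about 2 mm. A picture is of the moment at which its call begins: read the wrist's pose just before it. There is no depth.
- bot.job_done(): hands the job in; it is judged then, once.
The state is a dict: "clock": time; "qpos": joint angles; "qd": joint speeds; "joint_efforts": joint torques, N m; "position": TCP position; "tool_rot": TCP orientation; "force": force on the tool from outside, world axes, zero at the start; "moment": the same for the moment, N m; "grip_width": finger opening in m; "finger_force": force on a finger pad.
Only numpy, scipy, OpenCV 4.12 (cv2) and the standard library are available. Lean on these libraries where they do the work, as an engineer would, in place of code of your own. Each camera call takes 0.05 s, during which the arm holds its last target. There are 200 camera calls.

TASK

Check the bent cup-turner spindle lying in the vee blocks: take the indicator arm by its knob, lower it until the plunger sits on the spindle and the needle has gone about half a turn, and let go without ever driving the plunger against its stop. Then turn the spindle in its vees by pushing gently on the arms of its spider, without lifting or sliding it out of place, to find its high spot, and leave it with the high spot under the loaded plunger, where the needle reads highest. Leave the other things alone.

Things in the scene. Friction and masses are not known exactly. Their poses are not given: they have to be found in the camera images.
- vee_axis (a point): Fixed point on the line of a straight spindle's axis in the two vees, midway between them, 100 mm above the table. y runs along the spindle towards its spider; z is up; x points across, towards the indicator's column. Steel 90-degree vee blocks, 70 mm across, 40 mm long, at y = -75 and +75, tops 2 mm above the axis, on a granite plate (x -115 to 135, y -132 to 114 mm, 30 mm thick).
- spindle: Loose aluminium spindle, 25 mm thick, 0.5 to 0.75 kg, in the vees. Origin on its axis midway between the vees, y along it; its roll about y tells how far it has been turned (z up at the start). From y = -26 to 26 mm it is bent 2.5 mm off its axis, to a side that its pose does not tell. Turning needs about 1 to 3 N sideways on an arm; it stays where left.
- spider (a point): Centre of the spindle's four-arm cup spider, on its axis, 138 mm from its origin; frame as the spindle's. Round arms, 10 mm thick, along x, -x, z and -z, with 15 mm rubber ball ends, reach 61 mm from the axis; hub 38 mm in diameter, 24 mm long. Push an arm within 45 degrees of upright: a lower one can jam. The nearest vee block ends 43 mm from the plane of the arms, the plate 24 mm.
- knob (a point): Grip point of the upright black knob at the free end of the indicator arm, 10 mm below its flat top (knob 22 mm in diameter, 30 mm high). It goes down with the arm. The plunger and dial (58 mm across, face up, 4 mm below this point) are 55 mm from it, towards the 20 mm column (242 mm above the table), which stands 95 mm beyond the plunger.
- carriage (a joint): How far the indicator arm has been slid down its column, m, from 0 (highest) to 0.055. It is balanced and held by friction: it takes about 5 N up or down and stays where it is left.
- tip (a point): Lowest point of the indicator's sprung plunger (ball end, 8 mm in diameter), over the middle of the spindle. Out of contact it is 30 mm, less carriage, above the top of a straight spindle (which is 12.5 mm above the vee axis); over the bend it meets metal up to 2.5 mm higher or lower.
- needle (a joint): Needle of the dial, rad, clockwise from above as the plunger is pushed in: 0 with the plunger fully out, 6.28 (one turn, 12 mm) at its stop; 0.524 rad per mm. The plunger's spring pushes with 0.5 to 1 N. With the high spot under the plunger it reads highest, 2.62 rad (5 mm) above its lowest reading.
- pigment_jar_a: Bystander: a pigment jar, 34 mm across, 52 high, standing on the plate; origin at its underside.
- pigment_jar_b: Bystander: a pigment jar, 34 mm across, 52 high, on the table; origin at its underside.
- marker: Bystander: a felt marker, 124 mm long, 13 across, lying on the plate in front of the vee blocks; origin at its underside.
- wipes_tub: Bystander: a tall tub of wipes, 84 mm across, 190 high; origin at its underside.
- party_cup: Bystander: an upturned party cup, 92 mm across, 115 high; origin at its underside.
- mixing_cup: Bystander: a clear mixing cup, 72 mm across, 85 high; origin at its underside.
- spare_vee: Bystander: a spare vee block, 60 x 36 x 50 mm; origin at its underside.
- foam_brush: Bystander: a brush lying on the table, about 200 mm long; origin at its underside.

How it is judged:
On the way:
1. the plunger is loaded on the spindle, the needle between a quarter and three quarters of a turn, and the arm has been let go (value of joint needle between 1.57 and 4.71 rad and contact force between carriage and spindle above 0.3 N and contact force between the fingers and carriage below 0.1 N), for 0.3 s.
At the end, for the whole second after the job is handed in: The spindle is at rest in both vees (within 3 mm of their axis, 10 mm along it), the plunger is loaded on it and its tip is at least 14.4 mm above the vee axis (14.8 is the highest the bend lifts it): the high spot is within about 30 degrees of the top (z of tip in the frame of vee_axis above 0.0144 m and contact force between carriage and spindle above 0.3 N and angular speed of spindle below 0.05 rad/s and x of spindle in the frame of vee_axis between -0.003 and 0.003 m and z of spindle in the frame of vee_axis between -0.003 and 0.003 m and y of spindle in the frame of vee_axis between -0.01 and 0.01 m); the robot touches nothing.
It fails at once if the plunger is driven against its stop (more than 8 N on the spindle) (contact force between carriage and spindle above 8 N).
It fails at once if the spindle is pushed with more than 15 N (contact force between the fingers and spindle above 15 N).
It fails at once if the spindle is lifted or pushed out of its vees by more than 5 mm (not (x of spindle in the frame of vee_axis between -0.005 and 0.005 m and z of spindle in the frame of vee_axis between -0.005 and 0.005 m)).
It fails at once if a bystander is moved by more than 25 mm (distance of any of pigment_jar_a, pigment_jar_b, marker, wipes_tub, party_cup, mixing_cup, spare_vee, foam_brush from where it was at the start of the episode above 0.025 m).
It also fails if it takes over 72 s, if anything falls off the work surface, if the arm or the gripper's body presses on something with over 40 N, if the wrist force passes 120 N, or if a joint passes its speed limit or range.

## Working session

There is one attempt and no reset: what is moved stays moved. The work goes in short steps, Python scripts to look and compute and a tool call to move; the robot and the scene stay as the last step left them, time stands still between calls to the robot, and variables do not carry over. Pictures are saved under pics/ and viewed, at most 10 in all, crops included, and the job is handed in when it is done.

Besides the shell and the picture viewer there is one more tool, called after "Request:" in YAML: its name, and indented under it one key for each argument. jog_arm: Moves the arm, as the interface text tells. Shifts and turns lie within -1 to 1; 1 stands for 30 mm of shift or 0.08 rad of turn. Its arguments: {"type":"object","properties":{"motion":{"type":"array","items":{"type":"array","items":{"type":"number"}}},"newtons":{"type":"number"}},"required":["motion"]}

```bash
mkdir -p pics; cat > h.py <<'E'
import numpy as np, cv2
from workcell import bot
def cam(n):
    o=bot.observe(); f=bot.grab_frame(n); im=np.array(f["pixels"]); h,w=im.shape[:2]
    fl=h/2/np.tan(np.radians(f["fovy"])/2)
    if "mount" in f:
        M=np.array(f["mount"]); r,p,y=o["tool_rot"]
        from scipy.spatial.transform import Rotation as R
        T=np.eye(4);T[:3,:3]=R.from_euler("xyz",[r,p,y]).as_matrix();T[:3,3]=o["position"]
        W=T@M; Rw=W[:3,:3];c=W[:3,3]
    else:
        Rc=cv2.Rodrigues(np.array(f["rvec"],float))[0];Rw=Rc.T;c=-Rc.T@np.array(f["tvec"],float).ravel()
    return dict(im=im,f=fl,cx=f["cx"],cy=f["cy"],k1=f["k1"],R=Rw,c=c)
def ray(C,u,v):
    d=np.array([(u-C["cx"])/C["f"],(v-C["cy"])/C["f"]]);s=d.copy()
    for _ in range(20): s=d/(1+C["k1"]*(s@s))
    r=C["R"]@np.array([s[0],s[1],1]);return C["c"],r/np.linalg.norm(r)
def onz(C,u,v,z):
    c,r=ray(C,u,v);return c+r*(z-c[2])/r[2]
def proj(C,P):
    q=C["R"].T@(np.array(P)-C["c"]);s=q[:2]/q[2];s=s*(1+C["k1"]*(s@s));return s*C["f"]+[C["cx"],C["cy"]]
def tri(C1,p1,C2,p2):
    a,r=ray(C1,*p1);b,s=ray(C2,*p2)
    t=np.linalg.lstsq(np.c_[r,-s],b-a,rcond=None)[0];A=a+t[0]*r;B=b+t[1]*s
    return (A+B)/2,np.linalg.norm(A-B)
def save(C,n,box=None,s=1):
    im=C["im"]
    if box: im=im[box[1]:box[3],box[0]:box[2]]
    im=cv2.resize(im,None,fx=s,fy=s,interpolation=cv2.INTER_CUBIC)
    cv2.imwrite("pics/"+n,im[:,:,::-1])
E
python3 - <<'E'
from h import *
import pickle
o=bot.observe();print(o)
A=cam("scene");B=cam("side");W=cam("wrist");pickle.dump((A,B,W),open("c0.pkl","wb"))
for C in(A,B,W):print(C["c"],C["R"][:,2],C["f"])
for C,n in((A,"a.png"),(B,"b.png")):save(C,n,None,1.42)
E
```

```text
{'clock': 0.0, 'qpos': array([-0.07018289,  0.52200142, -0.03636295,  1.59997134,  0.02121191,
        1.02109757, -0.11280071]), 'qd': array([ 7.65235935e-04,  9.37706689e-05, -7.52062277e-04, -1.06660078e-03,
        7.11160399e-04, -9.95149161e-04, -1.74427383e-03]), 'joint_efforts': array([-4.24098413e-03, -9.27110124e+01,  1.97758444e+00, -3.69928443e+01,
        1.76317629e-02,  8.19846697e-03, -6.58496788e-05]), 'position': array([ 6.24680760e-01, -2.86024387e-05,  2.30746308e-01]), 'tool_rot': array([-3.14050257e+00,  6.95308568e-05,  1.57080496e+00]), 'force': array([ 0.23516584,  0.38322039, -0.86158105]), 'moment': array([-0.02962359,  0.01970829,  0.05859438]), 'finger_force': 0.0, 'grip_width': 0.08534055491389367}
[1.283432   0.88026167 1.05970534] [-0.52312752 -0.59891726 -0.60632971] 514.1376835378986
[0.23648638 0.88703734 0.79506619] [ 0.22695241 -0.80032819 -0.5549481 ] 472.0025117023695
[0.62490536 0.07253952 0.37383849] [ 5.40585979e-04 -2.84144551e-01 -9.58781300e-01] 342.56451535338186
```

View pics/a.png

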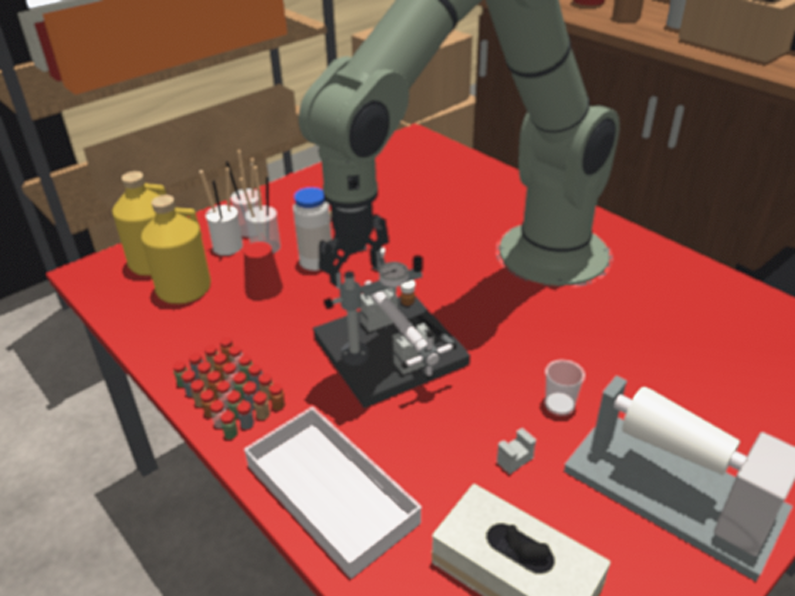

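View pics/b.png

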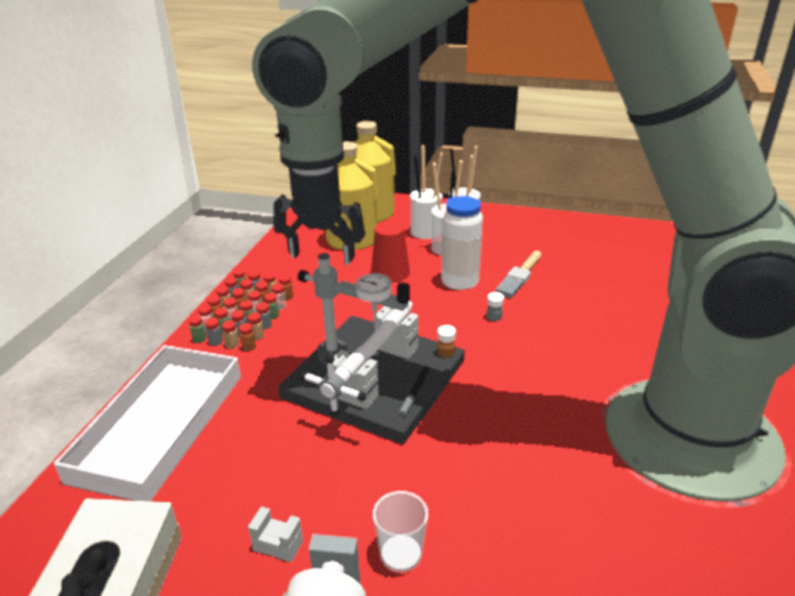

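The scene view shows the knob near (418,264) and the column top near (349,282). In the side view they are near (403,293) and (324,260), with the spider hub near (330,388). I'll crop in for exact pixels.

```bash
python3 - <<'E'
from h import *
import pickle
A,B,W=pickle.load(open("c0.pkl","rb"))
a=cv2.resize(A["im"][165:285,215:335],(480,480),interpolation=cv2.INTER_CUBIC)
b=cv2.resize(B["im"][170:310,190:330],(480,480),interpolation=cv2.INTER_CUBIC)
w=W["im"]
im=np.hstack([a[:, :390],b[:, :390]]);cv2.imwrite("pics/c.png",im[:,:,::-1])
P={}
for n,p,q in(("knobtop",(418,258),(403,287)),("coltop",(349,276),(324,256)),("hub",(431,358),(330,388)),("brown jar",(408,287),(446,331))):
    p=np.array(p)/1.4196;q=np.array(q)/1.4196
    print(n,tri(A,p,B,q))
E
```

```text
knobtop (array([0.48018636, 0.01499778, 0.22240151]), np.float64(0.00029779180544651005))
coltop (array([ 0.62743076, -0.01911192,  0.23733064]), np.float64(0.004900503303280595))
hub (array([0.56662891, 0.14376078, 0.09789844]), np.float64(0.002866031875842889))
brown jar (array([ 0.42747965, -0.0759914 ,  0.07588016]), np.float64(0.007925336879206995))
```

View pics/c.png

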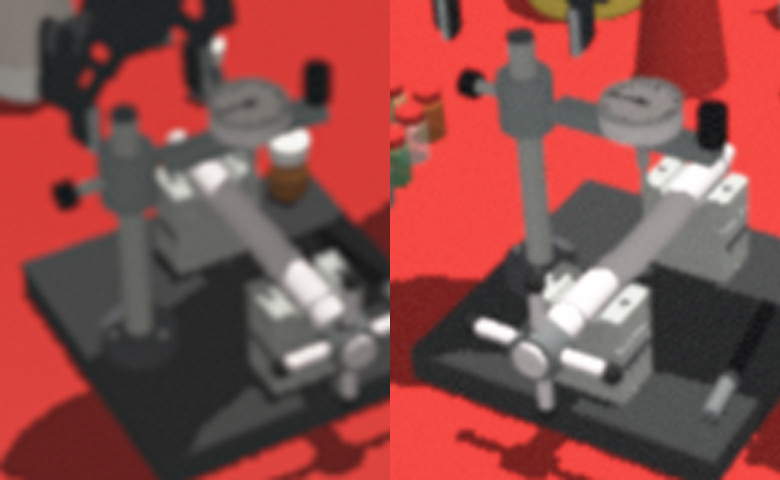

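Knob, column and hub agree with the stated sizes: the knob-to-column distance is 151 mm against 150, and local x is at yaw ≈ -0.228. I'll raise the tool first because the fingers straddle the column, then go above the knob and turn.

Request:
jog_arm:
  motion:
    - [0,0,-1,0,1]
    - [0,0,-1,0,1]
    - [0.1,-0.97,0,0,1]
    - [0.1,-0.97,0,0,1]
    - [0.1,-0.97,0,0,1]
    - [0.1,-0.97,0,0,1]
    - [0.1,-0.97,0,0,1]
    - [0,0,0,-1,1]
    - [0,0,0,-1,1]
    - [0,0,0,-1,1]
    - [0,0,0,-1,1]
    - [0,0,0,-1,1]

```text
clock: 1.35
position: [0.4793, 0.015, 0.2912]
tool_rot: [-3.141, -0.0, 1.974]
force: [-1.1, 0.5, 0.1]
grip_width: 0.0855
finger_force: 0.0
```

Request:
jog_arm:
  motion:
    - [0,0,0,-1,1]
    - [0,0,0,-1,1]
    - [0,0,0,-1,1]
    - [0,0,0,-1,1]
    - [0,0,0,-1,1]
    - [0,0,0,-1,1]
    - [0,0,0,-1,1]
    - [0,0,0,-1,1]
    - [0,0,0,-1,1]
    - [0,0,0,-1,1]
    - [0,0,0,-1,1]
    - [0,0,0,-0.8,1]

```text
clock: 2.55
position: [0.4794, 0.0149, 0.2912]
tool_rot: [-3.141, -0.0, 2.918]
force: [-0.3, 0.0, -0.7]
grip_width: 0.0854
finger_force: 0.0
```

```bash
python3 - <<'E'
from h import *
import pickle
A,B,_=pickle.load(open("c0.pkl","rb"))
o=bot.observe();print(o["clock"],o["position"],o["tool_rot"],o["qpos"])
W=cam("wrist");pickle.dump(W,open("w1.pkl","wb"));save(W,"d.png",None,1.42)
L=lambda u,v:(215+u/4,165+v/4)
Rr=lambda u,v:(190+u*140/480,170+v*140/480)
for n,p,q in(("knobtop",(317,68),(322,105)),("coltop",(125,112),(132,38)),("hubface",(358,350),(141,357))):print(n,tri(A,L(*p),B,Rr(*q)))
print(proj(W,[.480,.015,.222])*1.42)
E
```

```text
2.55 [0.47936945 0.01493272 0.29118501] [-3.14147058e+00 -3.09326574e-04  2.91795820e+00] [ 0.06035932  0.23075342 -0.25704988  1.88408716  0.06764128  1.03541782
  1.12243286]
knobtop (array([0.48095956, 0.01432352, 0.22384998]), np.float64(0.0035931856908947213))
coltop (array([ 0.62559005, -0.01862033,  0.23845509]), np.float64(7.807949372215326e-07))
hubface (array([0.56764002, 0.14856262, 0.10000022]), np.float64(0.0018081760937582272))
[396.13947873 320.61204006]
```

View pics/d.png

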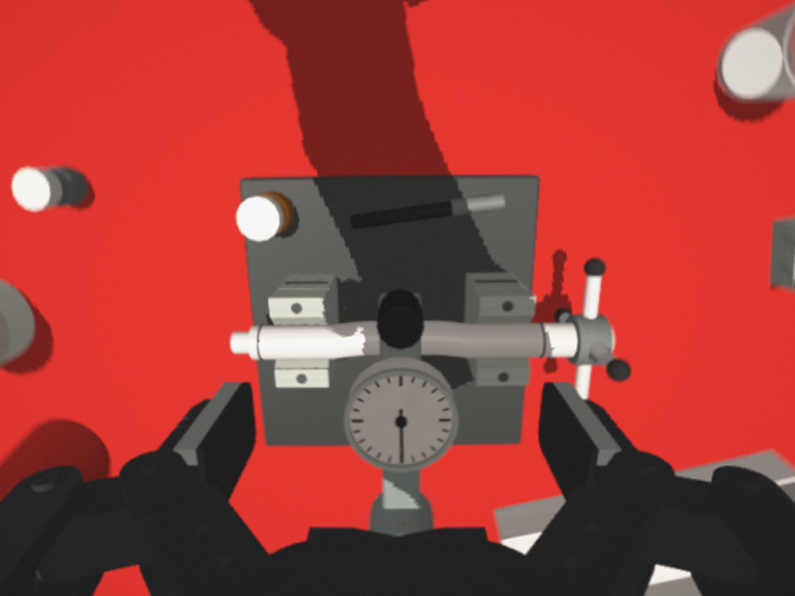

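The wrist view shows the black knob with its top at about (401,326) and the dial centre at (401,421). The needle points straight down at its zero. The spindle is level at row 342 with the spider hub at (592,340).

```bash
python3 - <<'E'
from h import *
import pickle
W=pickle.load(open("w1.pkl","rb"));s=1.42
k=onz(W,401/s,326/s,.222);d=onz(W,401/s,421/s,.208);v=d-k
print(k,d,np.hypot(*v[:2]),np.arctan2(v[1],v[0]))
print("end L",onz(W,232/s,342/s,.1),"hub",onz(W,613/s,340/s,.1), "hub c",onz(W,592/s,340/s,.1))
g=cv2.cvtColor(W["im"],cv2.COLOR_RGB2GRAY)
for x in range(262,300,6):print(x,g[190:300,x].tolist()[30:65])
E
```

```text
[0.48306478 0.01660923 0.222     ] [0.53960238 0.00407186 0.208     ] 0.057911016090478086 -0.2182216566630119
end L [ 0.51029662 -0.11646446  0.1       ] hub [0.57132255 0.15909609 0.1       ] hub c [0.56776997 0.14367663 0.1       ]
262 [47, 46, 46, 46, 47, 55, 104, 123, 131, 133, 134, 136, 137, 139, 142, 144, 149, 155, 156, 154, 149, 145, 144, 143, 141, 140, 137, 135, 132, 123, 95, 85, 84, 85, 84]
268 [28, 27, 28, 26, 29, 27, 27, 27, 29, 29, 27, 27, 29, 27, 30, 29, 36, 39, 53, 74, 86, 88, 88, 89, 88, 88, 87, 88, 87, 87, 86, 85, 84, 89, 110]
274 [30, 29, 28, 30, 28, 29, 27, 30, 28, 29, 28, 25, 27, 26, 27, 27, 29, 30, 29, 28, 28, 30, 30, 38, 71, 86, 88, 89, 88, 89, 89, 92, 114, 116, 119]
280 [29, 29, 28, 30, 29, 27, 28, 27, 27, 28, 28, 29, 28, 27, 29, 26, 29, 29, 28, 27, 30, 26, 30, 30, 30, 50, 83, 88, 88, 88, 90, 99, 113, 117, 118]
286 [29, 31, 29, 29, 28, 29, 30, 26, 29, 29, 27, 29, 24, 28, 27, 29, 28, 27, 28, 27, 28, 27, 28, 30, 43, 80, 88, 90, 89, 89, 91, 100, 114, 118, 119]
292 [28, 29, 30, 29, 31, 29, 31, 27, 29, 30, 26, 27, 28, 29, 28, 28, 29, 26, 29, 28, 33, 51, 75, 86, 89, 88, 88, 88, 88, 90, 89, 90, 95, 111, 117]
298 [45, 44, 45, 42, 40, 49, 79, 83, 81, 77, 74, 88, 96, 116, 135, 141, 148, 156, 156, 152, 148, 145, 143, 142, 142, 139, 136, 135, 128, 112, 65, 46, 46, 48, 76]
```

Request:
jog_arm:
  motion:
    - [-0.09,0.06,0.6,0,1]
    - [0,0,1,0,1]
    - [0,0,1,0,1]
    - [0,0,0.5,0,1]
    - [0,0,0,0,0.2]
    - [0,0,0,0,0.2]
    - [0,0,0,0,0.2]
    - [0,0,0,0,0.2]
    - [0,0,0,0,0.2]
    - [0,0,0,0,0.2]
  newtons: 20

```text
clock: 3.6
position: [0.4828, 0.0157, 0.1989]
tool_rot: [-3.141, 0.001, 2.914]
force: [-0.3, -5.1, 5.1]
grip_width: 0.0213
finger_force: 22.9
```

Request:
jog_arm:
  motion:
    - [0,0,0.15,0,0.2]
    - [0,0,0.2,0,0.2]
    - [0,0,0.2,0,0.2]
    - [0,0,0.2,0,0.2]
    - [0,0,0.15,0,0.2]
    - [0,0,0.1,0,0.2]
    - [0,0,0.1,0,0.2]
    - [0,0,0,0,0.2]

```text
clock: 4.4
position: [0.4828, 0.0158, 0.1653]
tool_rot: [-3.141, 0.001, 2.914]
force: [3.2, -5.5, -4.0]
grip_width: 0.0211
finger_force: 22.2
```

```bash
cat >> h.py <<'E'
def dial(C,cen,z,zero,tag=None,r0=6,r1=20):
    """needle angle: rectify dial plane at height z round cen (world xy), image x=world x, darkest direction; cw from 'zero' (world angle)"""
    n=240;s=.0003
    yy,xx=np.mgrid[0:n,0:n]
    P=[proj(C,[cen[0]+(x-n/2)*s,cen[1]-(y-n/2)*s,z]) for y,x in zip(yy.ravel(),xx.ravel())]
    m=np.float32(P).reshape(n,n,2);im=cv2.remap(C["im"],m[...,0].copy(),m[...,1].copy(),cv2.INTER_CUBIC)
    if tag: cv2.imwrite("pics/"+tag,cv2.resize(im,(480,480))[:,:,::-1])
    g=cv2.cvtColor(im,cv2.COLOR_RGB2GRAY).astype(float)
    th=np.radians(np.arange(0,360,2));sc=[]
    for t in th:
        r=np.arange(r0,r1,.5)/1000/s
        sc.append(g[(n/2-r*np.sin(t)).round().astype(int),(n/2+r*np.cos(t)).round().astype(int)].mean())
    sc=np.array(sc);i=sc.argmin();w=np.clip(np.sort(sc)[len(sc)//2]-sc,0,None)
    k=np.arange(i-6,i+7)%len(sc);t=np.angle((w[k]*np.exp(1j*th[k])).sum())
    return (zero-t)%(2*np.pi),im
E
python3 - <<'E'
from h import *
import pickle
W0=pickle.load(open("w1.pkl","rb"))
o=bot.observe();print(o["clock"],o["position"],o["force"])
W=cam("wrist");A=cam("scene")
a0,_=dial(W0,(.5385,.0035),.208,-.225); print("start",a0)
a1,i1=dial(W,(.5375,.0030),.208-.033,-.225);a2,i2=dial(A,(.5365,.003),.175,-.225);print(a1,a2)
cv2.imwrite("pics/e.png",np.hstack([cv2.resize(W["im"],(560,420)),cv2.resize(i1,(240,420))])[:,:,::-1])
cv2.imwrite("pics/e2.png",cv2.resize(i2,(240,240))[:,:,::-1])
E
```

```text
4.4 [0.48281652 0.01577793 0.16529654] [ 3.16407196 -5.54389518 -4.04092203]
start 6.213492459391271
4.531028849272813 2.0784187635817943
```

View pics/e.png

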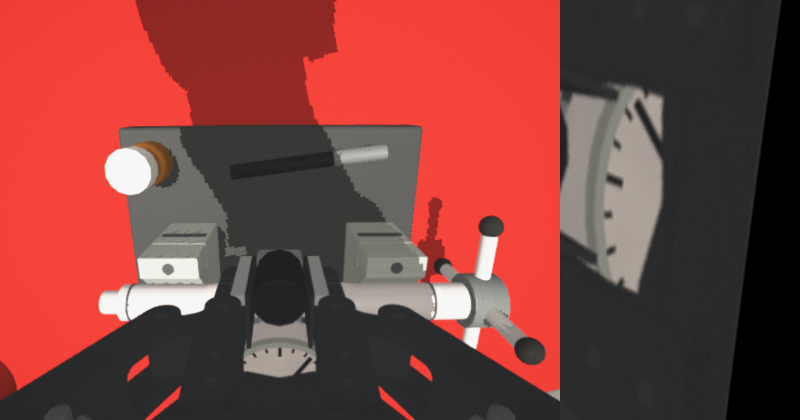

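The wrist view shows the plunger loaded. The needle is visible up-right at about (303,366), roughly 212° from zero, or about 3.7 rad. I'll back off about 1 mm toward half a turn, let go and rise straight up for a clean reading.

Request:
jog_arm:
  motion:
    - [0,0,-0.035,0,0.2]
    - [0,0,0,0,0.2]
    - [0,0,0,0,0.9]
    - [0,0,0,0,0.9]
    - [0,0,0,0,0.9]
    - [0,0,0,0,0.9]
    - [0,0,-0.5,0,0.9]
    - [0,0,-1,0,0.9]
    - [0,0,-1,0,0.9]
    - [0,0,-1,0,0.9]
    - [0,0,0,0,0.9]

```text
clock: 5.6
position: [0.484, 0.0164, 0.2747]
tool_rot: [3.14, 0.005, 2.915]
force: [0.2, -0.5, -0.7]
grip_width: 0.0771
finger_force: 0.0
```

```bash
python3 - <<'E'
from h import *
import pickle
o=bot.observe();print(o["clock"],o["position"],o["force"])
W=cam("wrist");A=cam("scene");B=cam("side");pickle.dump((W,A,B),open("w2.pkl","wb"))
t=[cv2.resize(W["im"],(560,420))]
for C in (W,A,B):
    a,i=dial(C,(.5365,.003),.176,-.225);print(a);t.append(cv2.resize(i,(240,240)))
t[0]=cv2.resize(t[0],(480,360));t=[np.vstack([t[0],np.zeros((120,480,3),np.uint8)]),np.vstack(t[1:3])]
cv2.imwrite("pics/f.png",np.hstack(t)[:,:,::-1])
E
```

```text
5.6 [0.48395433 0.01639248 0.27470344] [ 0.15766388 -0.53434834 -0.72787876]
3.1979767626910647
2.56219861047447
1.1978325654439805
```

View pics/f.png

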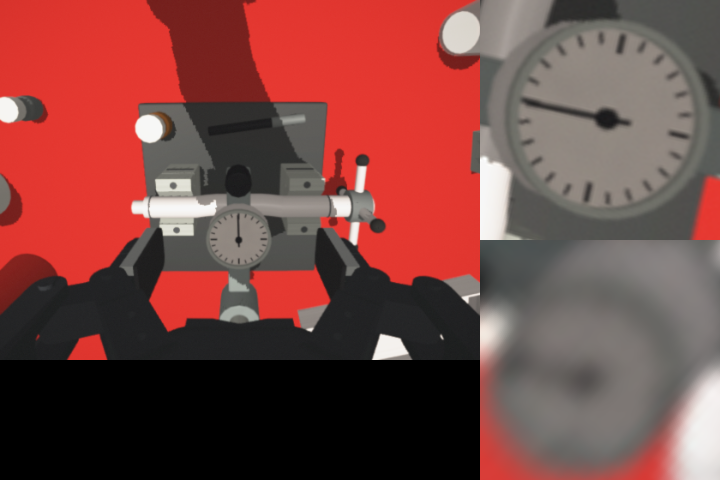

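The wrist view shows the needle at about 3.20 rad (6.1 mm) with the arm released, so the first condition is met. The bend bulges toward local −x, so I'll push the upright arm toward +x. First I'll shut the gripper and go down beside it.

Request:
jog_arm:
  motion:
    - [-0.16,0.91,0,0,0]
    - [-0.16,0.91,0,0,0]
    - [-0.16,0.91,0,0,0]
    - [-0.16,0.91,0,0,0]
    - [-0.16,0.91,0,0,0]
    - [0,0,1,0,0]
    - [0,0,1,0,0]
    - [0,0,1,0,0]
    - [0,0,1,0,0]
    - [0,0,0.8,0,0]
    - [0,0,0,0,0]

```text
clock: 6.85
position: [0.5343, 0.1432, 0.1237]
tool_rot: [-3.138, -0.006, 2.915]
force: [0.1, -0.6, 0.1]
grip_width: 0.0002
finger_force: 0.0
```

```bash
python3 - <<'E'
from h import *
o=bot.observe();print(o["clock"],o["position"],o["force"])
p=np.array(o["position"][:2])-[.567,.138];print("rel spider x,y",p@[.975,-.222],p@[.222,.975])
A=cam("scene");B=cam("side")
a=cv2.resize(A["im"][195:295,255:355],(390,390),interpolation=cv2.INTER_CUBIC)
b=cv2.resize(B["im"][200:300,180:280],(390,390),interpolation=cv2.INTER_CUBIC)
cv2.imwrite("pics/g.png",np.hstack([a,b])[:,:,::-1])
E
```

```text
6.85 [0.53430596 0.14316809 0.12365115] [ 0.07285895 -0.55701036  0.08096124]
rel spider x,y -0.0330240029877075 -0.002219193756869092
```

View pics/g.png

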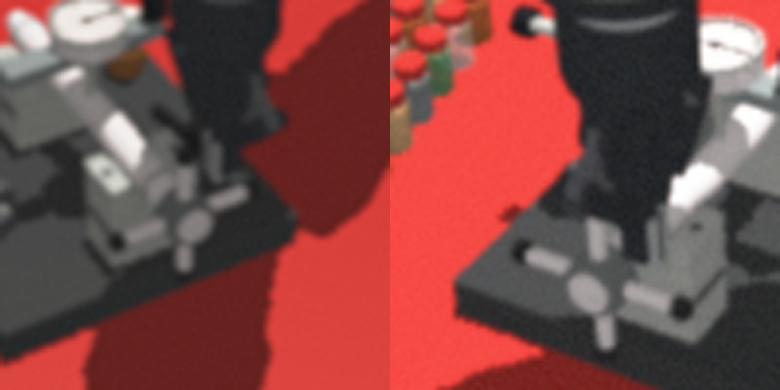

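The scene crop shows the shut fingers behind the upright arm, and the side crop shows them just right of it at (640,235), which is the −x side. I'll push gently toward +x.

Request:
jog_arm:
  motion:
    - [-0.1,0,-0.2,0,0]
    - [-0.1,0,0,0,0]
    - [-0.1,0,0,0,0]
    - [-0.1,0,0,0,0]
    - [-0.08,0,0,0,0]
    - [-0.08,0,0,0,0]
    - [-0.08,0,0,0,0]
    - [-0.08,0,0,0,0]
    - [-0.08,0,0,0,0]

```text
clock: 7.85
position: [0.56, 0.1383, 0.1332]
tool_rot: [-3.141, -0.0, 2.915]
force: [-0.8, 0.5, -0.6]
grip_width: 0.0002
finger_force: 0.6
```

Request:
jog_arm:
  motion:
    - [-0.08,0,0,0,0]
    - [-0.08,0,0,0,0]
    - [-0.08,0,0,0,0]
    - [-0.08,0,0,0,0]
    - [0,0,0,0,0]

```text
clock: 8.35
position: [0.5697, 0.1361, 0.1333]
tool_rot: [3.142, 0.0, 2.915]
force: [-1.1, 0.4, -0.1]
grip_width: 0.0001
finger_force: 0.2
```

```bash
python3 - <<'E'
from h import *
o=bot.observe();print(o["clock"],o["position"],o["force"])
p=np.array(o["position"][:2])-[.567,.138];print("rel spider x,y",p@[.975,-.222],p@[.222,.975])
E
```

```text
8.35 [0.5696863  0.13605297 0.13333572] [-1.05606132  0.35549159 -0.11605284]
rel spider x,y 0.0030513856152427203 -0.0013019961205801818
```

Request:
jog_arm:
  motion:
    - [0.3,0,0,0,0]
    - [0.3,0,-0.5,0,0]
    - [0,0,-1,0,0]
    - [0,0,-1,0,0]
    - [0,0,-1,0,0]
    - [0,0,-0.3,0,0]
    - [0,0,0,0,0]

```text
clock: 9.05
position: [0.5519, 0.1405, 0.2485]
tool_rot: [3.141, 0.002, 2.915]
force: [-0.1, 0.4, -0.1]
grip_width: 0.0
finger_force: 0.0
```

```bash
python3 - <<'E'
from h import *
import pickle
o=bot.observe();print(o["clock"],o["position"])
W=cam("wrist");pickle.dump(W,open("w3.pkl","wb"))
W2=pickle.load(open("w2.pkl","rb"))[0]
print("before",dial(W2,(.538,.0036),.176,-.225)[0])
a,i=dial(W,(.538,.0036),.176,-.225);print("after",a)
w=cv2.resize(W["im"],(560,420));cv2.imwrite("pics/i.png",np.hstack([w,np.vstack([i,np.zeros((180,240,3),np.uint8)])])[:,:,::-1])
E
```

```text
9.05 [0.5519209  0.14048258 0.24849306]
before 3.115027996351409
after 3.489236633921642
```

View pics/i.png

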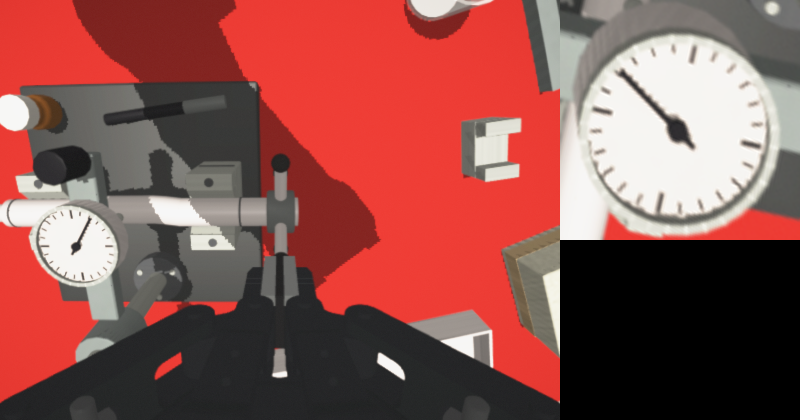

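The needle has moved from about 3.13 to 3.70 rad, up-left in the rectified dial. Turning this way raises it, and the fit puts the high spot about 38° further on. I'll push the same arm on to 45°.

Request:
jog_arm:
  motion:
    - [0,0,1,0,0]
    - [0,0,1,0,0]
    - [0,0,1,0,0]
    - [0,0,0.85,0,0]
    - [-0.15,0,0,0,0]
    - [-0.15,0,0,0,0]
    - [-0.15,0,0,0,0]
    - [-0.1,0,0,0,0]
    - [-0.08,0,0,0,0]
    - [-0.08,0,0,0,0]
    - [-0.08,0,0,0,0]
    - [-0.08,0,0,0,0]

```text
clock: 10.3
position: [0.5773, 0.1343, 0.1319]
tool_rot: [-3.142, -0.0, 2.915]
force: [-1.6, -0.1, 0.2]
grip_width: 0.0001
finger_force: 0.6
```

Request:
jog_arm:
  motion:
    - [-0.08,0,0,0,0]
    - [-0.08,0,0,0,0]
    - [0,0,0,0,0]
    - [0.3,0,0,0,0]
    - [0.3,0,-0.5,0,0]
    - [0.3,0,-1,0,0]
    - [0,0,-1,0,0]
    - [0,0,-1,0,0]
    - [0,0,-0.3,0,0]
    - [0,0,0,0,0]

```text
clock: 11.3
position: [0.5557, 0.1396, 0.247]
tool_rot: [3.141, 0.002, 2.915]
force: [0.1, 0.0, -1.3]
grip_width: -0.0001
finger_force: 0.0
```

```bash
cat >> h.py <<'E'
def needle(C):
    """two passes: find white dial centre in the rectified patch, recentre, then read"""
    c=np.array([.538,.0036])
    _,i=dial(C,c,.176,-.225);g=cv2.cvtColor(i,cv2.COLOR_RGB2GRAY)
    h=cv2.HoughCircles(cv2.GaussianBlur(g,(5,5),0),cv2.HOUGH_GRADIENT,2,300,param1=80,param2=20,minRadius=78,maxRadius=105)
    x,y,r=h[0,0];c=c+np.array([(x-120),-(y-120)])*.0003
    a,i=dial(C,c,.176,-.225,r0=4,r1=22);return a,c,r*.3,i
E
python3 - <<'E'
from h import *
import pickle
o=bot.observe();print(o["clock"],o["position"],o["force"])
W=cam("wrist");pickle.dump(W,open("w4.pkl","wb"))
for C in(pickle.load(open("w2.pkl","rb"))[0],pickle.load(open("w3.pkl","rb")),W):print(needle(C)[:3])
E
```

```text
11.3 [0.55569879 0.13964015 0.2469836 ] [ 0.07538071  0.04032967 -1.2876873 ]
(np.float64(3.1252578250162912), array([0.5389, 0.0033]), np.float32(25.68))
(np.float64(3.7484716756716248), array([ 5.37700000e-01, -3.00000127e-04]), np.float32(29.820002))
(np.float64(4.143524439372666), array([ 0.5371, -0.0009]), np.float32(30.480001))
```

The needle now reads 4.14 rad and is still rising at about the full slope, so the high spot is a good way further on. I'll push the next arm, now at −45°, up to upright from its −x side.

Request:
jog_arm:
  motion:
    - [1,0,0,0,0]
    - [0.95,0,0,0,0]
    - [0,0,1,0,0]
    - [0,0,1,0,0]
    - [0,0,1,0,0]
    - [0,0,0.8,0,0]
    - [-0.1,0,0,0,0]
    - [-0.1,0,0,0,0]
    - [-0.1,0,0,0,0]
    - [-0.1,0,0,0,0]
    - [-0.1,0,0,0,0]
    - [-0.1,0,0,0,0]

```text
clock: 12.55
position: [0.516, 0.1491, 0.1326]
tool_rot: [3.141, -0.0, 2.915]
force: [-7.4, 3.5, 6.1]
grip_width: 0.0
finger_force: 3.9
```

Request:
jog_arm:
  motion:
    - [-0.12,0,0,0,0]
    - [-0.12,0,0,0,0]
    - [-0.12,0,0,0,0]
    - [-0.12,0,0,0,0]
    - [-0.12,0,0,0,0]
    - [-0.12,0,0,0,0]
    - [-0.12,0,0,0,0]
    - [-0.12,0,0,0,0]
    - [-0.12,0,0,0,0]
    - [-0.06,0,0,0,0]
    - [0,0,0,0,0]

```text
clock: 13.65
position: [0.5497, 0.1407, 0.1318]
tool_rot: [3.142, 0.0, 2.915]
force: [-0.4, 0.1, -0.5]
grip_width: -0.0001
finger_force: 0.0
```

Request:
jog_arm:
  motion:
    - [0.3,0,0,0,0]
    - [0,0,-1,0,0]
    - [0,0,-1,0,0]
    - [0,0,-1,0,0]
    - [0,0,-0.8,0,0]
    - [0,0,0,0,0]

```text
clock: 14.25
position: [0.5413, 0.1434, 0.2489]
tool_rot: [3.139, 0.004, 2.915]
force: [-0.2, 0.1, -1.4]
grip_width: 0.0001
finger_force: 0.0
```

```bash
python3 - <<'E'
from h import *
import pickle
o=bot.observe();print(o["clock"],o["position"],o["force"])
p=np.array(o["position"][:2])-[.567,.138];print("rel spider x,y",p@[.975,-.222],p@[.222,.975])
W=cam("wrist");pickle.dump(W,open("w5.pkl","wb"))
a,c,r,i=needle(W);print(a,c,r)
w=cv2.resize(W["im"],(560,420));cv2.imwrite("pics/j.png",np.hstack([w,np.vstack([i,np.zeros((180,240,3),np.uint8)])])[:,:,::-1])
E
```

```text
14.25 [0.54128157 0.1434174  0.24887562] [-0.15371092  0.11198663 -1.36396459]
rel spider x,y -0.02627812746595459 -0.00042752430145505827
4.919095053525533 [0.5383 0.0009] 28.500002
```

View pics/j.png

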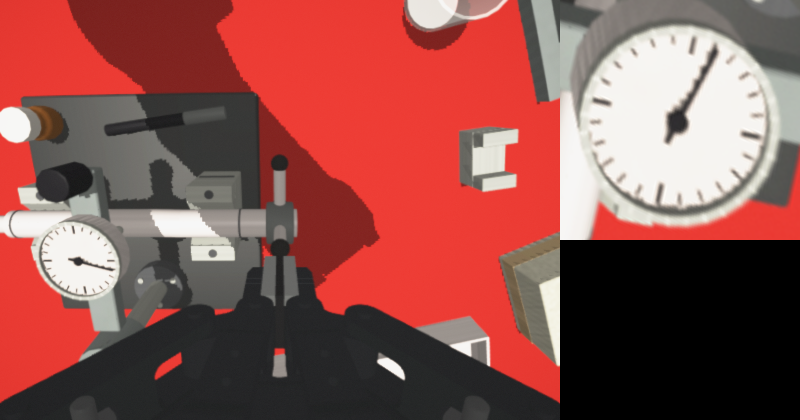

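The needle is now at about 4.95 rad, pointing up-right in the rectified dial. The spindle is still seated and an arm is upright again. A cosine fit to rolls of 0, 31, 45 and 90° puts the peak near 120°, so I'll push this arm about 30° further.

Request:
jog_arm:
  motion:
    - [0,0,1,0,0]
    - [0,0,1,0,0]
    - [0,0,1,0,0]
    - [0,0,0.85,0,0]
    - [-0.1,0,0,0,0]
    - [-0.1,0,0,0,0]
    - [-0.08,0,0,0,0]
    - [-0.08,0,0,0,0]
    - [-0.08,0,0,0,0]
    - [-0.08,0,0,0,0]
    - [-0.08,0,0,0,0]
    - [-0.08,0,0,0,0]

```text
clock: 15.5
position: [0.5608, 0.1382, 0.1305]
tool_rot: [3.141, 0.0, 2.915]
force: [-1.4, -0.3, 1.2]
grip_width: -0.0002
finger_force: 0.8
```

Request:
jog_arm:
  motion:
    - [-0.08,0,0,0,0]
    - [-0.08,0,0,0,0]
    - [-0.08,0,0,0,0]
    - [-0.08,0,0,0,0]
    - [0,0,0,0,0]
    - [0.3,0,0,0,0]
    - [0.3,0,-0.5,0,0]
    - [0,0,-1,0,0]
    - [0,0,-1,0,0]
    - [0,0,-1,0,0]
    - [0,0,-0.3,0,0]
    - [0,0,0,0,0]

```text
clock: 16.7
position: [0.5525, 0.1404, 0.2455]
tool_rot: [3.141, 0.002, 2.915]
force: [-0.2, -0.0, 0.7]
grip_width: 0.0001
finger_force: 0.0
```

```bash
python3 - <<'E'
from h import *
import pickle
o=bot.observe();print(o["clock"],o["position"],o["force"])
W=cam("wrist");pickle.dump(W,open("w6.pkl","wb"))
a,c,r,i=needle(W);print(a,c,r)
w=cv2.resize(W["im"],(560,420));cv2.imwrite("pics/k.png",np.hstack([w,np.vstack([i,np.zeros((180,240,3),np.uint8)])])[:,:,::-1])
E
```

```text
16.7 [0.55250073 0.14036483 0.24550971] [-0.15453806 -0.01643907  0.68453423]
5.0118150924111315 [ 0.5383 -0.0009] 29.820002
```

View pics/k.png

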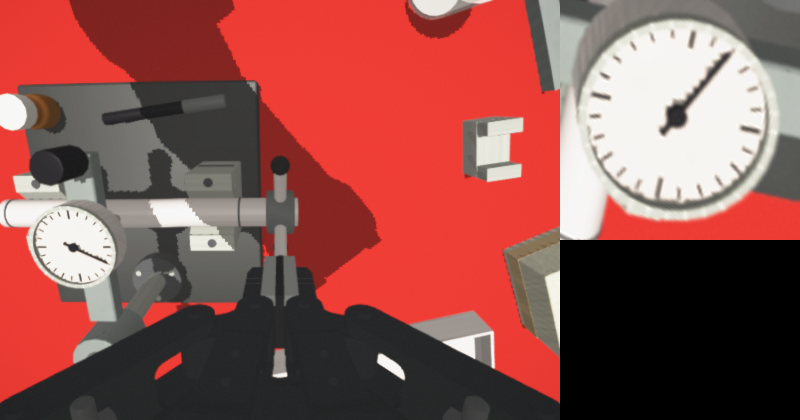

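The needle is now at 5.16 rad, up 0.20 from the last reading. The rise matches the fit of φ ≈ 121° at a roll of about 120°, so the high spot is under the plunger and the robot is clear.

```bash
python3 -c "
from workcell import bot
print(bot.job_done())"
```

```text
the job is handed in; nothing more can be done
None
```

The job is handed in, though no verdict came back: the plunger is loaded and the arm let go, and the spindle is turned about 120° so its high spot sits under the plunger to within a few degrees by my cosine fit (needle about 5.16 rad, not swept past the peak), with the robot clear.

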